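# Hold the pickup probe in the guide hole over the board under test

## Task

Lift the orange-handled probe out of its stand and lower it upright, from above, through the guide hole over the bay that holds the green circuit board (the other bays hold plain grey blanks; keep the probe out of their holes), without touching the guide, until the middle of the red band on its rod is level with the top face of the white bridge. Hold it there still, upright and centred in the hole, touching nothing but the gripper, and finish while still holding it; leave the other things on the bench where they are.

Things in the scene. Friction and masses are not known exactly. Their poses are not given: they have to be found in the camera images.
- probe: Loose pickup probe, about 90 g (varies), standing upright in the stand at the start. Origin at the tip (lower end of the rod), z up along the rod. Steel rod, 8 mm diameter, from z = 0 to 80 mm; red band on the rod from z = 32 to 44 mm; orange square handle 22 x 22 mm (sides along its x and y) from z = 80 to 135 mm; black round cap 16 mm across from z = 135 to 143 mm.
- probe_tip (a point): Centre of the lower end of the probe's rod (the probe's origin).
- probe_band (a point): Middle of the red band, on the rod's axis, 38 mm above the tip.
- probe_grip (a point): Middle of the orange handle, on its axis, 108 mm above the tip: grip here, across two opposite flat sides, from above.
- stand: Fixed light-grey metal block 64 x 64 mm, 85 mm high, with an upright 12 mm hole right through its middle. The probe's handle rests on its top face and the rod hangs in the hole, its tip 5 mm above the table: the probe must be lifted 80 mm straight up to come clear. Origin at the centre of its underside. Its place and yaw vary.
- jig: Fixed test jig, its place and yaw vary. Blue base plate 120 (x) x 260 (y) x 10 mm; on four pillars stands a white bridge 45 mm (x) by 252 mm (y), 20 mm thick, underside 60 mm and top face 80 mm above the table. Three round guide holes of 20 mm diameter go straight down through the bridge, on its centre line, 75 mm apart along y. Below each is a bay with a plate lying on the base. Origin at the centre of its underside, z up.
- hole_a (a point): Centre of the mouth of the guide hole at jig y = -75 mm, on the bridge's top face (80 mm above the table).
- hole_b (a point): Centre of the mouth of the middle guide hole (jig y = 0), on the bridge's top face.
- hole_c (a point): Centre of the mouth of the guide hole at jig y = +75 mm, on the bridge's top face.
- board: The green circuit board under test, 112 x 64 x 3 mm, fixed in one of the three bays (which one varies), its middle right below that bay's guide hole. Two yellow parts, 17 mm high over its underside, one at either end stick out before and behind the bridge; a copper coil below the hole reaches 13.5 mm over its underside. Origin at the centre of its underside, 10 mm above the table.
- blank_1: Plain grey blank plate 112 x 64 x 3 mm, fixed in another bay. Origin at the centre of its underside.
- blank_2: Plain grey blank plate like blank_1, fixed in the remaining bay.
- solder_spool: Loose metal spool, 56 mm across, 56 mm high, standing. Bystander. Origin at the centre of its underside.
- mug: Loose blue mug, 80 mm across, 90 mm high. Bystander. Origin at the centre of its underside.
- screwdriver: Loose screwdriver with a yellow handle, lying on the bench. Bystander.
- pocket_meter: Loose yellow hand-held meter 150 x 75 x 41 mm, lying flat. Bystander. Origin at the centre of its underside.
- flux_jar: Loose amber jar, 48 mm across, 55 mm high. Bystander. Origin at the centre of its underside.
- red_bin: Loose red open bin 150 x 100 x 60 mm. Bystander. Origin at the centre of its underside.
There are look-alikes about, which are no part of the job. Of the things that look like the probe, the middle-sized one is meant.

How it is judged:
By the outcome, as a careful person would: the job done as asked, in the order asked, and still so for the second after the job is handed in, while the arm keeps its last pose, push and grip.
It also fails if it takes over 43 s, if anything falls off the work surface, if the arm or the gripper's body presses on something with over 40 N, if the wrist force passes 120 N, or if a joint passes its speed limit or range.

## Robot

A 6-joint arm with a two-finger parallel gripper is mounted at the origin on the work surface. World frame = base frame: x ahead of the robot, y to its left, z up, the work surface at z = 0. Lengths are in m, angles in rad, forces in N, time in s.
With the tool pointing down it reaches from about 0.425 to 0.95 m from the base axis. Payload 3.5 kg.
Tool frame: the origin (TCP) lies on the centre line of the jaws, within the pads' length; the fingertips stand 8 mm ahead of it and the grasp point (between the pads) lies 11 mm behind it; z points along the fingers, y is the line along which they close (so a half turn about z gives the same grasp; the last joint's range is limited). The gripper opens to 85 mm and grips with 20 to 120 N. Pads are 22 mm wide; open, the fingers measure 114 mm over their backs; the gripper's body (76 mm by 85 mm) begins 54 mm behind the grasp point. The pads swing forward as they close: fully open they stand 13 mm farther back than shut.
Start: joints at [-1.292, 0.286, 1.577, -0, 1.279, -0.15], TCP at [0.281, -0.614, 0.239] pointing down, gripper open.
Joint ranges: [-2.77, 2.77], [-0.9, 2.22], [0.21, 2.48], [-1.53, 4.67], [0.24, 2.81], [-2.84, 2.84]. Speed limits (rad/s): [2.79, 2.79, 3.14, 3.14, 3.14, 3.14].

## Interface

Orientations are given as a unit quaternion [x, y, z, w].
In Python, from plant import ctrl gives the robot as it stands. The module is installed in compiled form; this text tells all that it offers.
- The arm moves only by the tool send_rows, never from a script. Its argument "steps" is a list of rows, each a list of 5 numbers: the shift along the tool's x, y, z in m, then the turn about the tool's z in degrees, then the opening, from -1 (shut) to 1 (fully open). A call has 1 to 12 rows; each row is the pose to reach, as a shift and turn from the pose commanded when the call began, along the tool's axes at that moment; what a row does not reach only later rows make up. A row lasts 1/10 s, in which the tool goes at most 50 mm and 8.59 degrees, less where a joint would pass 70% of its speed; a pose out of reach is approached as far as the arm can. A call with a gripper value outside its range is refused whole. The fingers move at their own pace and stop on an object; "squeeze" is the grip in N (left out, the last holds). Time passes only in rows, so rows that repeat a pose let the fingers close. It gives the time, the measured TCP pose, the force, the opening and the grip force at its end, in the units of the state.
- ctrl.get_state(): the state, without advancing time (a new reading comes with each control period).
- ctrl.read_camera(name): name is "scene" or "top" or "wrist"; returns the picture (384x512x3 uint8, red, green, blue); there is no depth.
- ctrl.calibration(name): a dict with "intrinsics" (3x3 intrinsics, pixels), "extrinsics" (4x4, takes a point from world to camera coordinates); the wrist camera has in their place "tool_from_camera" (4x4, takes a point from camera to tool coordinates, whose origin is the TCP and whose axes are the flange's). Camera axes: x right, y up, looking along -z (the intrinsics and any distortion apply to the point x, -y, -z); pixel columns grow to the right and rows downward; lengths in m; the calibration is good to about 2 mm. A picture is of the moment at which its call begins: read the wrist's pose just before it. calibration takes no time and is no camera call.
- ctrl.sign_off(): hands the job in; it is judged then, once.
The state is a dict: "time": time; "qpos": joint angles; "dq": joint speeds; "joint_efforts": joint torques, N m; "eef_pos": TCP position; "tcp_rot": TCP orientation; "contact_force": force on the tool from outside, world axes, zero at the start; "wrist_torque": the same for the moment, N m; "opening": opening from 0.0 (shut) to 1.0 (fully open); "finger_force": force on a finger pad.
Only numpy, scipy, OpenCV 4.12 (cv2) and the standard library are available. Lean on these libraries where they do the work, as an engineer would, in place of code of your own. Each camera call takes 0.05 s, during which the arm holds its last target. There are 200 camera calls.

## Working session

There is one attempt and no reset: what is moved stays moved. The work goes in short steps, Python scripts to look and compute and a tool call to move; the robot and the scene stay as the last step left them, time stands still between calls to the robot, and variables do not carry over. Pictures are saved under pics/ and viewed, at most 10 in all, crops included, and the job is handed in when it is done.

Besides the shell and the picture viewer there is one more tool, called after "Emit:" as name([rows], argument=value, ...), one row to a line, values as JSON. send_rows: Moves the arm, as the interface text tells. Its arguments: {"type":"object","properties":{"steps":{"type":"array","items":{"type":"array","items":{"type":"number"}}},"squeeze":{"type":"number"}},"required":["steps"]}

```bash
mkdir -p pics; cat > h.py <<'E'
import numpy as np, cv2
from plant import ctrl
from scipy.spatial.transform import Rotation as R
def cam(n):
    s=ctrl.get_state(); im=ctrl.read_camera(n); c=ctrl.calibration(n)
    K=np.array(c["intrinsics"])
    if n=="wrist":
        T=np.eye(4);T[:3,:3]=R.from_quat(s["tcp_rot"]).as_matrix();T[:3,3]=s["eef_pos"]
        C=T@np.array(c["tool_from_camera"])
    else: C=np.linalg.inv(np.array(c["extrinsics"]))
    return im,K,C,c
def ray(K,C,u,v):
    d=np.linalg.inv(K)@[u,v,1]; d=C[:3,:3]@[d[0],-d[1],-d[2]]
    return C[:3,3],d
def onz(K,C,u,v,z):
    o,d=ray(K,C,u,v); return o+d*(z-o[2])/d[2]
def proj(K,C,p):
    q=np.linalg.inv(C)@np.append(p,1); a=K@[q[0],-q[1],-q[2]]; return a[:2]/a[2]
def save(im,name): cv2.imwrite("pics/"+name,im[...,::-1])
E
python3 - <<'E'
from h import *
for n in ("scene","top"):
    im,K,C,c=cam(n); save(im,n+"1.png"); print(n,K.round(1).tolist(),C.round(3).tolist(),[k for k in c])
    np.savez(n+".npz",im=im,K=K,C=C)
print(ctrl.calibration("wrist")); print(ctrl.get_state())
E
```

```text
scene [[391.3, 0.0, 259.1], [0.0, 391.3, 193.4], [0.0, 0.0, 1.0]] [[0.848, -0.366, 0.385, 1.029], [0.53, 0.597, -0.602, -0.68], [-0.01, 0.714, 0.7, 0.913], [0.0, 0.0, 0.0, 1.0]] ['intrinsics', 'extrinsics']
top [[398.9, 0.0, 260.0], [0.0, 398.9, 193.0], [0.0, 0.0, 1.0]] [[-0.011, 0.998, -0.057, 0.497], [-1.0, -0.011, 0.009, 0.009], [0.008, 0.057, 0.998, 1.347], [0.0, 0.0, 0.0, 1.0]] ['intrinsics', 'extrinsics']
{'intrinsics': array([[289.759272  ,   0.        , 263.65027166],
       [  0.        , 289.759272  , 185.07890094],
       [  0.        ,   0.        ,   1.        ]]), 'tool_from_camera': array([[ 1.08300428e-03,  9.62709161e-01,  2.70536316e-01,
         6.89886795e-02],
       [ 9.99999191e-01, -8.62243520e-04, -9.34860331e-04,
        -3.63829967e-04],
       [-6.66730420e-04,  2.70537110e-01, -9.62709316e-01,
        -1.35027036e-01],
       [ 0.00000000e+00,  0.00000000e+00,  0.00000000e+00,
         1.00000000e+00]])}
{'time': 0.1, 'qpos': array([-1.29198547e+00,  2.87101625e-01,  1.57802632e+00,  2.92923126e-06,
        1.27857294e+00, -1.49996963e-01]), 'dq': array([ 0.00065003, -0.00134793, -0.00368198, -0.00055659,  0.00047864,
       -0.00040257]), 'joint_efforts': array([ 5.75777594e-04, -4.07299554e+01, -2.93697149e+01, -1.33790099e-04,
        3.43290252e-03,  1.47128935e-05]), 'eef_pos': array([ 0.28052744, -0.61332121,  0.23807142]), 'tcp_rot': array([ 9.77102942e-01,  2.12764494e-01, -6.64461052e-05, -1.05201770e-03]), 'contact_force': array([0.53934632, 0.75940803, 0.35960113]), 'wrist_torque': array([ 0.00076294, -0.00136908,  0.02792365]), 'finger_force': 0.0, 'opening': 0.9980938148557252}
```

View pics/scene1.png

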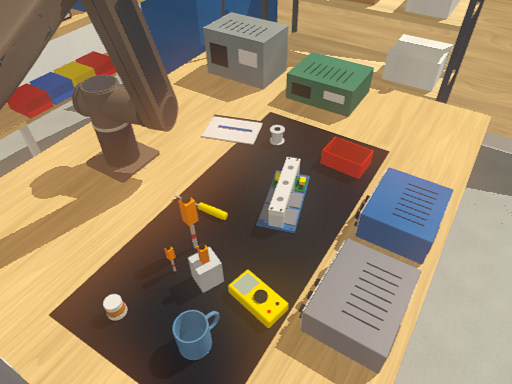

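View pics/top1.png

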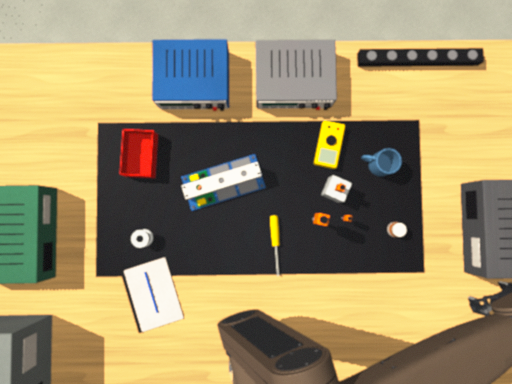

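The probe is in the stand (top view about 341,188), with the larger and smaller look-alikes loose at (321,219) and (347,218). The green board is at the left end of the jig in the top view, its hole near (197,187).

```bash
python3 - <<'E'
from h import *
d=np.load("top.npz");im,K,C=d["im"],d["K"],d["C"]
hsv=cv2.cvtColor(im,cv2.COLOR_RGB2HSV)
H,S,V=cv2.split(hsv)
w=((S<45)&(V>170)).astype(np.uint8)
w2=np.zeros_like(w);w2[145:215,170:275]=w[145:215,170:275]
cs,_=cv2.findContours(w2,0,2);c=max(cs,key=cv2.contourArea)
pts=np.array([onz(K,C,u,v,.08)[:2] for u,v in c[:,0]]).astype(np.float32)
r=cv2.minAreaRect(pts);print("bridge",r)
w2[:]=0;w2[165:210,312:360]=((S<45)&(V>110))[165:210,312:360]
cs,_=cv2.findContours(w2,0,2)
c=max(cs,key=cv2.contourArea)
print("stand",cv2.minAreaRect(np.array([onz(K,C,u,v,.085)[:2] for u,v in c[:,0]],np.float32)))
o=((H>4)&(H<17)&(S>180)&(V>100)).astype(np.uint8)
n,l,st,ce=cv2.connectedComponentsWithStats(o)
for i in range(1,n):
    if st[i,4]>12 and 300<ce[i,0]<365 and 170<ce[i,1]<240: print(st[i],ce[i],onz(K,C,*ce[i],.12))
for u,v in ((197,187),(222,181),(247,175)): print(onz(K,C,u,v,.08))
big=cv2.resize(im[140:240,170:370],None,fx=4,fy=4,interpolation=cv2.INTER_CUBIC);save(big,"c1.png")
E
```

```text
bridge ((0.6197869181632996, 0.12458746135234833), (0.06578518450260162, 0.25386354327201843), 16.77081298828125)
stand ((0.5825246572494507, -0.24412250518798828), (0.07936607301235199, 0.07389961183071136), 66.94193267822266)
[336 184   8   8  30] [339.5        187.66666667] [ 0.5804865  -0.24674004  0.12      ]
[313 212  17  15 121] [320.81818182 218.90082645] [ 0.48487223 -0.18705566  0.12      ]
[343 214   9   8  47] [346.65957447 217.61702128] [ 0.48792156 -0.26671707  0.12      ]
[0.5901417  0.19882091 0.08      ]
[0.60846082 0.11925821 0.08      ]
[0.62683003 0.03947796 0.08      ]
```

View pics/c1.png

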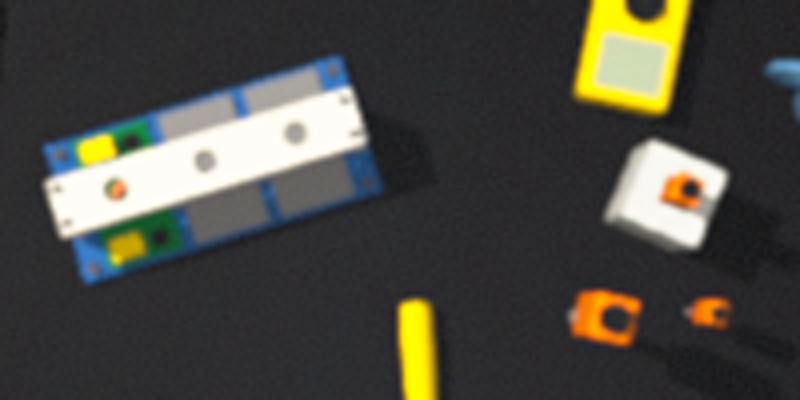

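The crop shows the board's hole at crop (116,188), full picture (199,187), with copper and green below. The probe's cap is at about (340.7,187.2). Now moving above the probe.

Emit:
send_rows([
  [0,0,-0.05,0,1],
  [0.035,-0.02,-0.07,0,1],
  [0.08,-0.04,-0.07,0,1],
  [0.12,-0.06,-0.07,0,1],
  [0.165,-0.08,-0.07,0,1],
  [0.21,-0.1,-0.07,0,1],
  [0.25,-0.125,-0.07,0,1],
  [0.295,-0.145,-0.07,0,1],
  [0.34,-0.165,-0.07,0,1],
  [0.385,-0.19,-0.07,0,1],
  [0.425,-0.21,-0.07,0,1],
  [0.425,-0.21,-0.07,0,1],
])

```text
time: 1.3
eef_pos: [0.5822, -0.2413, 0.3086]
tcp_rot: [0.976, 0.216, 0.0, -0.001]
contact_force: [0.3, -0.3, -0.1]
opening: 0.999
finger_force: 0.0
```

Emit:
send_rows([
  [0,0,0,0,1],
  [0,0,0,0,1],
  [0,0,0,0,1],
])

```text
time: 1.6
eef_pos: [0.5791, -0.2474, 0.3091]
tcp_rot: [0.977, 0.212, -0.0, -0.0]
contact_force: [0.5, -0.4, 0.5]
opening: 0.999
finger_force: 0.0
```

```bash
python3 - <<'E'
from h import *
im,K,C,c=cam("wrist"); save(im,"w1.png"); np.savez("w1.npz",im=im,K=K,C=C)
s=ctrl.get_state();print(s["time"],s["eef_pos"],s["tcp_rot"],s["qpos"])
for z in (.148,.085): print(proj(K,C,[.58,-.245,z]))
E
```

```text
1.65 [ 0.57909535 -0.24747888  0.30918971] [ 9.77337553e-01  2.11686754e-01 -1.52876702e-04 -4.32013630e-05] [-5.64717029e-01  1.43535530e-01  1.61708828e+00 -1.55844814e-04
  1.38124727e+00  5.79507668e-01]
[262.02121282 170.22802376]
[262.27176148 159.10784487]
```

View pics/w1.png

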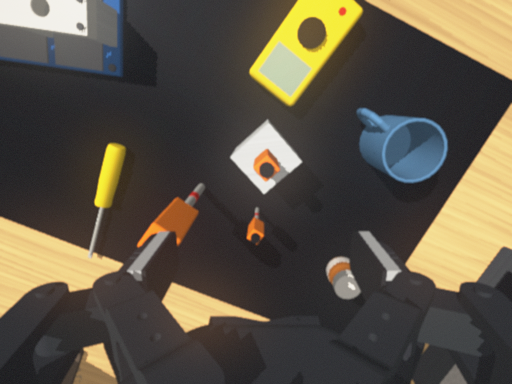

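The wrist view shows the probe's handle and cap at (267,168), with the stand top a white diamond centred near (266,158). The small look-alike is at (256,228) and the large one at (170,222). Next, a close crop for the handle yaw.

```bash
python3 - <<'E'
from h import *
d=np.load("w1.npz");im,K,C=d["im"],d["K"],d["C"]
save(cv2.resize(im[110:210,215:315],None,fx=6,fy=6,interpolation=cv2.INTER_CUBIC),"c2.png")
hsv=cv2.cvtColor(im,cv2.COLOR_RGB2HSV);H,S,V=cv2.split(hsv)
dk=np.zeros(V.shape,np.uint8);dk[155:185,252:282]=(V<90)[155:185,252:282]
n,l,st,ce=cv2.connectedComponentsWithStats(dk)
for i in range(1,n):
    if st[i,4]>20: print(st[i],ce[i],onz(K,C,*ce[i],.148))
print(C.round(3))
E
```

```text
[261 163  12  14 134] [266.39552239 169.74626866] [ 0.58236782 -0.2489497   0.148     ]
[[ 0.415  0.876  0.246  0.642]
 [-0.91   0.399  0.113 -0.219]
 [ 0.    -0.271  0.963  0.444]
 [ 0.     0.     0.     1.   ]]
```

View pics/c2.png

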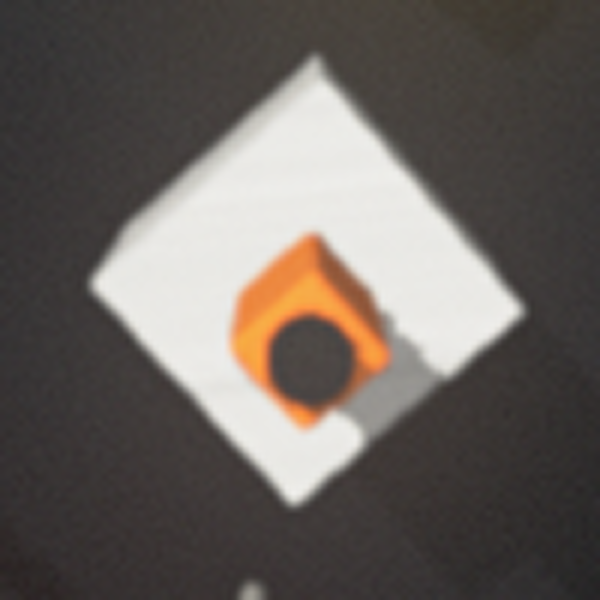

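The crop shows the handle's top face with corners left (232,348), bottom (307,428) and right (390,360), and the cap at (311,360). The stand's top corners are (317,70), (525,312), (295,505) and (92,283).

```bash
python3 - <<'E'
from h import *
d=np.load("w1.npz");im,K,C=d["im"],d["K"],d["C"]
f=lambda x,y,z: onz(K,C,(x+.5)/6+214.5,(y+.5)/6+109.5,z)[:2]
h=[f(232,348,.14),f(307,428,.14),f(390,360,.14)]
t=[f(317,70,.085),f(525,312,.085),f(295,505,.085),f(92,283,.085)]
ang=lambda a,b:np.degrees(np.arctan2(*(b-a)[::-1]))
print("handle",[ang(h[0],h[1]),ang(h[1],h[2])],np.linalg.norm(h[0]-h[1]),np.linalg.norm(h[2]-h[1]),(h[0]+h[2])/2)
print("stand",[ang(t[i],t[(i+1)%4])%90 for i in range(4)],np.mean(t,0),np.linalg.norm(t[0]-t[1]))
print("cap",f(311,360,.148))
s=ctrl.get_state();M=R.from_quat(s["tcp_rot"]).as_matrix();print(ang(np.zeros(2),M[:2,0]),ang(np.zeros(2),M[:2,1]))
E
```

```text
handle [np.float64(-113.24839367283147), np.float64(-25.15510671478847)] 0.019977159833608156 0.019458197804291085 [ 0.58193684 -0.24927167]
stand [np.float64(65.93126600711493), np.float64(65.83236018965422), np.float64(65.62760508213762), np.float64(67.40710671515619)] [ 0.58201276 -0.24895467] 0.0662268652423537
cap [ 0.58253551 -0.24889705]
24.442438879917102 -65.55756351773105
```

Emit:
send_rows([
  [0.002,0.003,0,8.5,1],
  [0.002,0.003,0,17,1],
  [0.002,0.003,0,25.5,1],
  [0.002,0.003,0,34,1],
  [0.002,0.003,0,42.5,1],
  [0.002,0.003,0,48.5,1],
  [0.002,0.003,0.04,48.5,1],
  [0.002,0.003,0.07,48.5,1],
  [0.002,0.003,0.07,48.5,1],
  [0.002,0.003,0.07,48.5,1],
  [0.002,0.003,0.07,48.5,1],
])

```text
time: 2.75
eef_pos: [0.5838, -0.2492, 0.242]
tcp_rot: [0.978, -0.208, 0.002, 0.001]
contact_force: [0.3, -0.4, 0.5]
opening: 1.0
finger_force: 0.0
```

```bash
python3 - <<'E'
from h import *
im,K,C,c=cam("wrist"); save(cv2.resize(im[100:300,150:390],None,fx=3,fy=3,interpolation=cv2.INTER_CUBIC),"w2.png")
s=ctrl.get_state();print(s["time"],s["eef_pos"]);M=R.from_quat(s["tcp_rot"]).as_matrix();print(np.degrees(np.arctan2(M[1,:2],M[0,:2])),M[:,2])
hsv=cv2.cvtColor(im,cv2.COLOR_RGB2HSV);H,S,V=cv2.split(hsv)
p=proj(K,C,[.5822,-.249,.148]);print(p);x,y=p.astype(int)
dk=np.zeros(V.shape,np.uint8);dk[y-25:y+25,x-25:x+25]=(V<90)[y-25:y+25,x-25:x+25]
n,l,st,ce=cv2.connectedComponentsWithStats(dk)
for i in range(1,n):
    if st[i,4]>60: print(st[i],ce[i],onz(K,C,*ce[i],.148), M.T@(onz(K,C,*ce[i],.148)-s["eef_pos"]))
E
```

```text
2.8 [ 0.58390791 -0.24909567  0.24228474]
[ -23.96205743 -113.96223524] [ 0.00392701 -0.00248397 -0.9999892 ]
[264.63661079 192.29481048]
[257 183  17  18 250] [265.224 191.616] [ 0.58253906 -0.24968066  0.148     ] [-0.00144674  0.00102686  0.0942798 ]
[239 206  50  11 550] [263.5 211. ] [ 0.56754236 -0.24147016  0.148     ] [-0.01848532 -0.00038533  0.09420051]
```

View pics/w2.png

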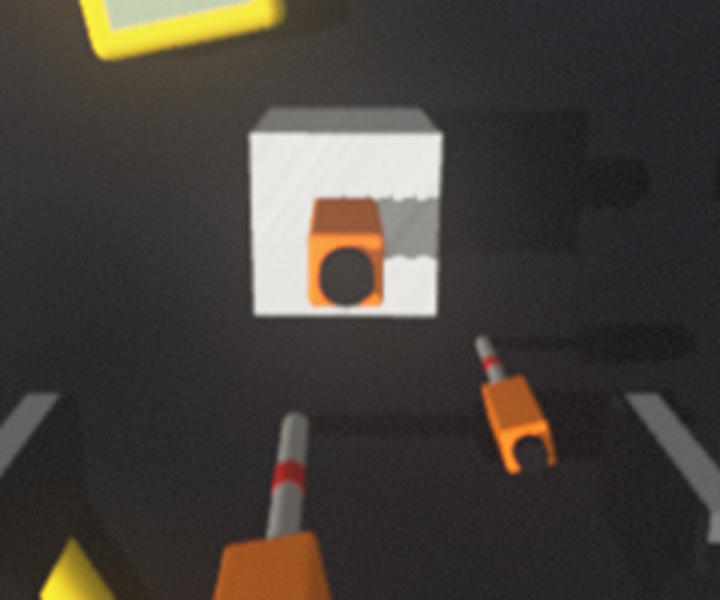

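The picture shows the jaws square to the handle and centred on it within 1–2 mm (cap at 265,192), clear of the look-alikes. Descending to grasp.

Emit:
send_rows([
  [-0.001,0.001,0.03,0,1],
  [-0.001,0.001,0.06,0,1],
  [-0.001,0.001,0.09,0,1],
  [-0.001,0.001,0.11,0,1],
  [-0.001,0.001,0.125,0,1],
  [-0.001,0.001,0.135,0,1],
  [-0.001,0.001,0.14,0,1],
  [-0.001,0.001,0.14,0,1],
  [-0.001,0.001,0.14,0,1],
])

```text
time: 3.7
eef_pos: [0.5823, -0.249, 0.1005]
tcp_rot: [0.978, -0.207, 0.001, 0.0]
contact_force: [0.3, -1.0, 1.4]
opening: 1.0
finger_force: 0.0
```

Emit:
send_rows([
  [0,0,0,0,-0.3],
  [0,0,0,0,-0.5],
  [0,0,0,0,-0.7],
  [0,0,0,0,-0.8],
  [0,0,0,0,-1],
  [0,0,0,0,-1],
  [0,0,0,0,-1],
  [0,0,0,0,-1],
  [0,0,0,0,-1],
  [0,0,0,0,-1],
  [0,0,0,0,-1],
  [0,0,0,0,-1],
], squeeze=50)

```text
time: 4.9
eef_pos: [0.5818, -0.2487, 0.0996]
tcp_rot: [0.978, -0.207, 0.0, 0.0]
contact_force: [-0.2, -0.6, 1.4]
opening: 0.254
finger_force: 49.2
```

Emit:
send_rows([
  [0,0,-0.01,0,-1],
  [0,0,-0.03,0,-1],
  [0,0,-0.05,0,-1],
  [0,0,-0.075,0,-1],
  [0,0,-0.1,0,-1],
  [0,0,-0.125,0,-1],
  [0,0,-0.145,0,-1],
  [0,0,-0.155,0,-1],
  [0,0,-0.155,0,-1],
  [0,0,-0.155,0,-1],
  [0,0,-0.155,0,-1],
])

```text
time: 6.0
eef_pos: [0.5808, -0.2481, 0.2522]
tcp_rot: [0.978, -0.207, -0.002, -0.001]
contact_force: [-0.4, -0.0, -0.5]
opening: 0.25
finger_force: 49.6
```

```bash
python3 - <<'E'
from h import *
s=ctrl.get_state();M=R.from_quat(s["tcp_rot"]).as_matrix();print(s["qpos"],s["eef_pos"],s["opening"],s["contact_force"]);print(M.T@(np.array([.59,.193,.25])-s["eef_pos"]))
d=np.load("top.npz");print(onz(d["K"],d["C"],199,187,.08))
E
```

```text
[-5.64106032e-01  1.84514035e-01  1.67420375e+00  7.82878085e-06
  1.28649042e+00  1.42438572e+00] [ 0.58083763 -0.24808588  0.25216284] 0.25005025540193065 [-0.41728157 -0.01378009 -0.49144566]
[-0.17054577 -0.40687907  0.00299033]
[0.59007465 0.19246754 0.08      ]
```

Emit:
send_rows([
  [-0.008,-0.02,0,0,-1],
  [-0.02,-0.05,0,0,-1],
  [-0.035,-0.085,0,0,-1],
  [-0.05,-0.12,0,0,-1],
  [-0.065,-0.155,0,0,-1],
  [-0.08,-0.19,0,0,-1],
  [-0.095,-0.225,0,0,-1],
  [-0.11,-0.26,0,0,-1],
  [-0.124,-0.295,0,0,-1],
  [-0.138,-0.33,0,0,-1],
  [-0.152,-0.365,0,0,-1],
  [-0.163,-0.39,0,0,-1],
])

```text
time: 7.2
eef_pos: [0.59, 0.1762, 0.2526]
tcp_rot: [0.978, -0.207, -0.001, 0.0]
contact_force: [0.5, -1.3, -1.0]
opening: 0.253
finger_force: 49.6
```

Emit:
send_rows([
  [-0.005,-0.01,0,0,-1],
  [-0.007,-0.016,0,0,-1],
  [-0.007,-0.016,0,0,-1],
  [-0.007,-0.016,0,0,-1],
  [-0.007,-0.016,0,0,-1],
])

```text
time: 7.7
eef_pos: [0.5911, 0.1902, 0.2543]
tcp_rot: [0.978, -0.208, -0.0, 0.0]
contact_force: [0.6, 0.2, -1.5]
opening: 0.253
finger_force: 49.6
```

```bash
python3 - <<'E'
from h import *
s=ctrl.get_state();M=R.from_quat(s["tcp_rot"]).as_matrix();print(s["time"],s["qpos"],s["eef_pos"],M[:,2])
A=[]
for n in ("wrist","scene"):
    im,K,C,c=cam(n); np.savez(n+"3.npz",im=im,K=K,C=C)
    p=proj(K,C,[.59,.193,.1]);print(n,p); x,y=[int(t) for t in p]
    r=60 if n=="wrist" else 40
    y0=max(0,y-r);x0=max(0,x-r);print(n,x0,y0)
    A.append(cv2.resize(im[y0:y0+2*r,x0:x0+2*r],(400,400),interpolation=cv2.INTER_CUBIC))
save(np.hstack(A),"j1.png")
E
```

```text
7.7 [ 1.48278108e-01  1.57927181e-01  1.70060463e+00 -3.19233364e-04
  1.28321788e+00  2.13841935e+00] [0.59113207 0.19024481 0.25426901] [-1.10077806e-04 -3.25962763e-04 -9.99999941e-01]
wrist [261.97440063 175.30453681]
wrist 201 115
scene [289.52380759 162.09574938]
scene 249 122
```

View pics/j1.png

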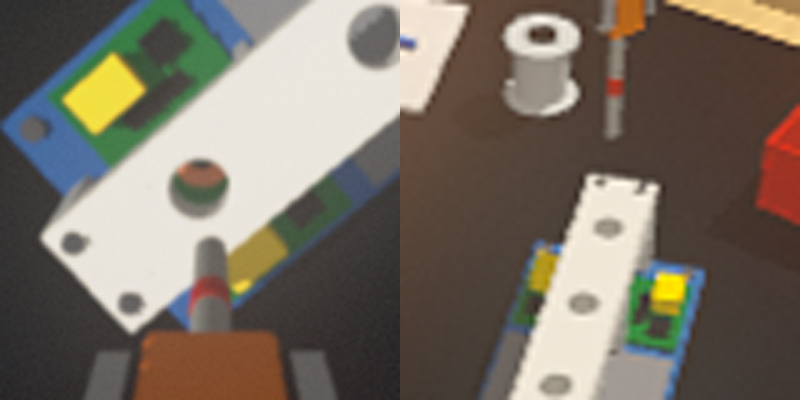

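The wrist crop (left) shows the board's hole at crop (199,188), pixel about (260.7,171.4), with the coil and green board below and the rod hanging at (210,240). In the scene crop the rod tip is at (291.4,149) and the hole at (290.6,167.4).

```bash
cat >> h.py <<'E'
def hole(im,K,C,p0,r=25,z=.08):
    x,y=[int(t) for t in p0]
    g=cv2.cvtColor(cv2.resize(im[y-r:y+r,x-r:x+r],None,fx=4,fy=4,interpolation=cv2.INTER_CUBIC),cv2.COLOR_RGB2HSV)
    m=((g[...,2]<195)|(g[...,1]>50)).astype(np.uint8)
    cs,_=cv2.findContours(m,cv2.RETR_EXTERNAL,cv2.CHAIN_APPROX_NONE)
    c=[c for c in cs if cv2.pointPolygonTest(c,(4*r,4*r),True)>-8]
    c=max(c,key=cv2.contourArea)[:,0]
    P=np.array([onz(K,C,(a+.5)/4-.5+x-r,(b+.5)/4-.5+y-r,z)[:2] for a,b in c],np.float32)
    return cv2.minEnclosingCircle(P),cv2.fitEllipse(P)
E
python3 - <<'E'
from h import *
s=ctrl.get_state();e=s["eef_pos"];M=R.from_quat(s["tcp_rot"]).as_matrix()
d=np.load("wrist3.npz");im,K,C=d["im"],d["K"],d["C"]
print(hole(im,K,C,(260.7,171.4),15))
print("hole_b",onz(K,C,201+378/3.333,115+38/3.333,.08))
t=onz(K,C,201+211/3.333,115+247/3.333,e[2]-.0946);print("tip w",t,M.T@(t-e), "hcentre", proj(K,C,[*e[:2],e[2]-.0946]))
D=np.load("scene3.npz");o2,d2=ray(D["K"],D["C"],291.4,149)
o1,d1=ray(K,C,201+211/3.333,115+243/3.333)
A=np.c_[d1,-d2];k=np.linalg.lstsq(A,o2-o1,rcond=None)[0];print("tri",o1+d1*k[0],o2+d2*k[1])
print("hole scene",onz(D["K"],D["C"],290.6,167.4,.08))
E
```

```text
(((0.59051913022995, 0.19485105574131012), 0.010555712506175041), ((0.5906610488891602, 0.195066437125206), (0.019474200904369354, 0.020585738122463226), 29.356884002685547))
hole_b [0.6114379  0.12330933 0.08      ]
tip w [0.59174743 0.18976228 0.15983469] [0.0008058  0.00039084 0.0946002 ] hcentre [263.82789843 190.06764609]
tri [0.59213617 0.18958433 0.15775888] [0.59514724 0.19047782 0.15705782]
hole scene [0.59517042 0.19271805 0.08      ]
```

Emit:
send_rows([
  [-0.0025,-0.004,0.01,0,-1],
  [-0.0025,-0.004,0.03,0,-1],
  [-0.0025,-0.004,0.05,0,-1],
  [-0.0025,-0.004,0.06,0,-1],
  [-0.0025,-0.004,0.065,0,-1],
  [-0.0025,-0.004,0.065,0,-1],
  [-0.0025,-0.004,0.065,0,-1],
  [-0.0025,-0.004,0.065,0,-1],
])

```text
time: 8.6
eef_pos: [0.591, 0.1963, 0.1907]
tcp_rot: [0.978, -0.207, 0.001, -0.0]
contact_force: [1.5, -0.3, -1.0]
opening: 0.251
finger_force: 49.6
```

```bash
python3 - <<'E'
from h import *
s=ctrl.get_state();e=s["eef_pos"];print(s["time"],e)
A=[]
for n,r in (("wrist",30),("scene",25),("top",25)):
    im,K,C,c=cam(n); np.savez(n+"4.npz",im=im,K=K,C=C)
    p=proj(K,C,[.5906,.194,.09]); x,y=[int(t) for t in p]
    y0=max(0,y-r);x0=max(0,x-r);print(n,p,x0,y0)
    A.append(cv2.resize(im[y0:y0+2*r,x0:x0+2*r],(260,260),interpolation=cv2.INTER_CUBIC))
save(np.hstack(A),"j2.png")
E
```

```text
8.6 [0.59098982 0.19627641 0.19065369]
wrist [266.89599354 187.45856756] 236 157
scene [289.69719743 164.35962281] 264 139
top [198.05475406 186.61079356] 173 161
```

View pics/j2.png

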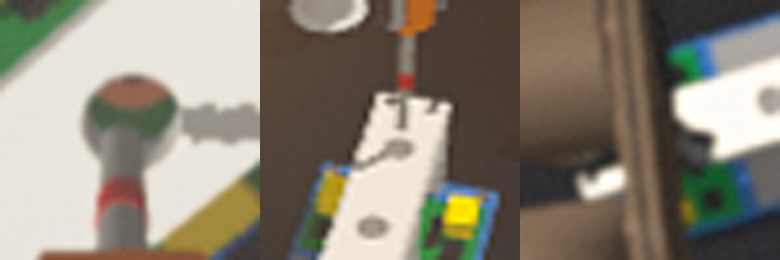

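Wrist crop: the hole is centred at about (130,118), and the rod end at about (122,140) is just above the bridge. Scene crop: the rod tip is at (402,128) and the hole at (399,149). The top view is blocked by the arm.

```bash
python3 - <<'E'
from h import *
s=ctrl.get_state();e=s["eef_pos"];M=R.from_quat(s["tcp_rot"]).as_matrix();zt=e[2]-.0946
d=np.load("wrist4.npz");im,K,C=d["im"],d["K"],d["C"]
h=onz(K,C,266.0,184.2,.08);t=onz(K,C,264.15,189.3,zt);print("wrist",h,t,M.T@(h-t))
for du in (22,-22): print(onz(K,C,266+du/2,184.2,.08))
D=np.load("scene4.npz");K,C=D["K"],D["C"]
h=onz(K,C,290.7,167.7,.08);t=onz(K,C,291.3,163.6,zt);print("scene",h,t,M.T@(h-t),zt)
print("pred tip px scene",proj(K,C,[*e[:2],zt]))
E
```

```text
wrist [0.59097918 0.19459137 0.08      ] [0.59157021 0.19611533 0.09562883] [5.74490290e-05 1.64583906e-03 1.56275444e-02]
[0.58706603 0.18573936 0.08      ]
[0.59489274 0.20344431 0.08      ]
scene [0.59616846 0.1915741  0.08      ] [0.59618636 0.19404725 0.09562883] [0.00096632 0.00228098 0.0156282 ] 0.09562883432599582
pred tip px scene [290.13689902 162.66076489]
```

Emit:
send_rows([
  [0.0005,0.002,0,0,-1],
  [0.0005,0.002,0,0,-1],
  [0.0005,0.002,0.01,0,-1],
  [0.0005,0.002,0.02,0,-1],
  [0.0005,0.002,0.03,0,-1],
  [0.0005,0.002,0.04,0,-1],
  [0.0005,0.002,0.045,0,-1],
  [0.0005,0.002,0.045,0,-1],
  [0.0005,0.002,0.045,0,-1],
  [0.0005,0.002,0.045,0,-1],
  [0.0005,0.002,0.045,0,-1],
])

```text
time: 9.85
eef_pos: [0.5904, 0.1942, 0.1451]
tcp_rot: [0.978, -0.207, 0.001, -0.0]
contact_force: [-0.6, -0.6, -0.9]
opening: 0.254
finger_force: 49.6
```

```bash
python3 - <<'E'
from h import *
s=ctrl.get_state();e=s["eef_pos"];print(s["time"],e,s["contact_force"])
A=[]
for n,r in (("wrist",25),("scene",20)):
    im,K,C,c=cam(n); np.savez(n+"5.npz",im=im,K=K,C=C)
    p=proj(K,C,[.591,.1945,.09]); x,y=[int(t) for t in p]
    y0=max(0,y-r);x0=max(0,x-r);print(n,p,x0,y0)
    A.append(cv2.resize(im[y0:y0+2*r,x0:x0+2*r],(400,400),interpolation=cv2.INTER_CUBIC))
save(np.hstack(A),"j3.png")
E
```

```text
9.85 [0.59035677 0.19420314 0.14509476] [-0.57606593 -0.62008308 -0.85848331]
wrist [263.4903202  205.64175677] 238 180
scene [289.87972756 164.316047  ] 269 144
```

View pics/j3.png

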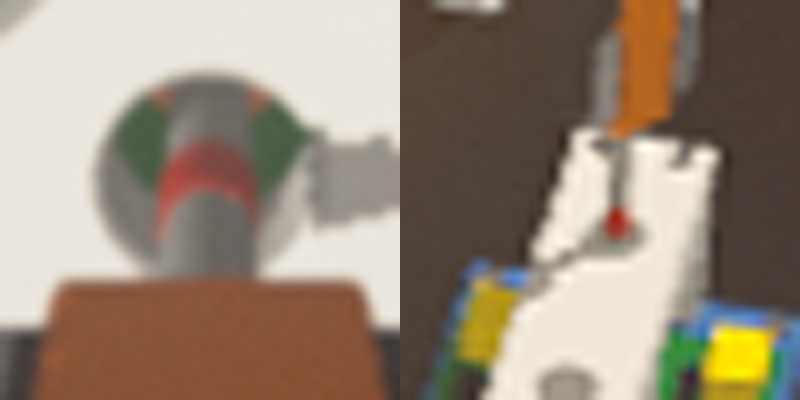

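Wrist crop: the rod is inside the hole and laterally centred (hole from 95 to 315, rod centre about 208). The band's edges at mid-rod are at y≈143 and y≈193. Checking this against the predicted projection.

```bash
python3 - <<'E'
from h import *
s=ctrl.get_state();e=s["eef_pos"];M=R.from_quat(s["tcp_rot"]).as_matrix();zt=e[2]-.0946
d=np.load("wrist5.npz");im,K,C=d["im"],d["K"],d["C"]
cr=lambda p:((proj(K,C,p)-[238,180]+.5)*8).round(0)
for k in (.032,.044,.08): print(k,cr(e+M[:,0]*.004+[0,0,-.0946+k]))
print("rod axis at .08",cr([*e[:2],.08]))
for nm,o in (("+x",M[:,0]),("-x",-M[:,0]),("+y",M[:,1]),("-y",-M[:,1])): print(nm,cr(np.array([*e[:2],.08])+o*.01))
h=onz(K,C,238+205/8,180+176/8,.08);print(h, M.T@(h-e))
g=cv2.cvtColor(im,cv2.COLOR_RGB2HSV)
red=((((g[...,0]<7)|(g[...,0]>172))&(g[...,1]>110)))[180:230,238:288]
for c in (24,25,26,27): print(c,np.where(red[:,c])[0], im[195:207,238+c].tolist()[:3])
E
```

```text
0.032 [215. 144.]
0.044 [215. 188.]
0.08 [216. 358.]
rod axis at .08 [215. 178.]
+x [215.  73.]
-x [215. 281.]
+y [325. 179.]
-y [105. 178.]
[0.59026923 0.19473122 0.08      ] [-0.00020039 -0.00049775  0.06485549]
24 [19 20 21 22 23] [[125, 123, 114], [125, 119, 113], [131, 107, 100]]
25 [18 19 20 21 22 23] [[115, 112, 104], [117, 110, 104], [122, 96, 91]]
26 [18 19 20 21 22 23] [[110, 106, 100], [108, 102, 96], [117, 92, 86]]
27 [19 20 21 22 23] [[111, 106, 100], [110, 103, 98], [114, 93, 86]]
```

Emit:
send_rows([
  [0,-0.0003,0.003,0,-1],
  [0,-0.0003,0.006,0,-1],
  [0,-0.0003,0.0085,0,-1],
  [0,-0.0003,0.0085,0,-1],
  [0,-0.0003,0.0085,0,-1],
  [0,-0.0003,0.0085,0,-1],
  [0,-0.0003,0.0085,0,-1],
  [0,-0.0003,0.0085,0,-1],
  [0,-0.0003,0.0085,0,-1],
  [0,-0.0003,0.0085,0,-1],
])

```text
time: 10.95
eef_pos: [0.5901, 0.1944, 0.1359]
tcp_rot: [0.978, -0.207, 0.0, -0.0]
contact_force: [-1.2, 0.7, -1.1]
opening: 0.252
finger_force: 49.6
```

```bash
python3 - <<'E'
from h import *
s=ctrl.get_state();e=s["eef_pos"];print(s["time"],e,s["contact_force"],s["dq"].round(4));M=R.from_quat(s["tcp_rot"]).as_matrix()
im,K,C,c=cam("wrist"); x0,y0=238,185
cr=lambda p:((proj(K,C,p)-[x0,y0]+.5)*8).round(0)
for k in (.032,.044): print(k,cr(e+M[:,0]*.004+[0,0,-.0946+k]))
print("handle bottom",cr(e+M[:,0]*.011+[0,0,-.0946+.08]))
for o in (M[:,0],-M[:,0],M[:,1],-M[:,1]): print(cr(np.array([*e[:2],.08])+o*.01))
g=cv2.cvtColor(im,cv2.COLOR_RGB2HSV)
red=((((g[...,0]<7)|(g[...,0]>172))&(g[...,1]>110)))
for cc in (263,264,265): print(np.where(red[y0:y0+50,cc])[0])
save(cv2.resize(im[y0:y0+50,x0:x0+50],(400,400),interpolation=cv2.INTER_CUBIC),"j4.png")
E
```

```text
10.95 [0.59007448 0.19438002 0.13588375] [-1.15429257  0.7182333  -1.08909988] [ 0.0018  0.0011  0.0009  0.0001 -0.0006  0.    ]
0.032 [214. 103.]
0.044 [214. 147.]
handle bottom [215. 223.]
[214.  61.]
[213. 277.]
[328. 171.]
[ 99. 170.]
[14 15 16 17 18]
[14 15 16 17 18]
[14 15 16 17 18]
```

View pics/j4.png

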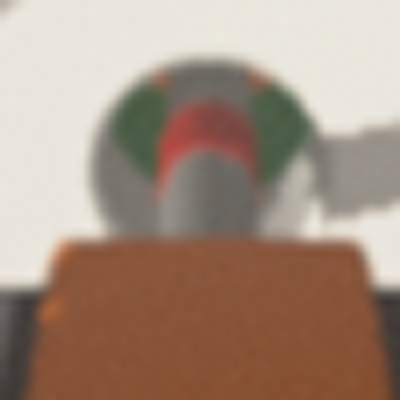

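The rod is in the board's hole and centred within about 0.5 mm (hole 92–325, rod 160–258). The band's edges at y≈104 and 152 put its middle at the bridge's top face. One tiny trim and settle, then hand in.

Emit:
send_rows([
  [0.0004,0,-0.0004,0,-1],
  [0.0004,0,-0.0004,0,-1],
  [0.0004,0,-0.0004,0,-1],
  [0.0004,0,-0.0004,0,-1],
  [0.0004,0,-0.0004,0,-1],
  [0.0004,0,-0.0004,0,-1],
  [0.0004,0,-0.0004,0,-1],
  [0.0004,0,-0.0004,0,-1],
  [0.0004,0,-0.0004,0,-1],
  [0.0004,0,-0.0004,0,-1],
])

```text
time: 12.0
eef_pos: [0.5904, 0.1942, 0.1362]
tcp_rot: [0.978, -0.207, -0.0, -0.0]
contact_force: [0.4, -0.4, -0.8]
opening: 0.254
finger_force: 49.6
```

```bash
python3 - <<'E'
from h import *
s=ctrl.get_state();print(s["eef_pos"],s["contact_force"],abs(s["dq"]).max(),s["finger_force"])
print(ctrl.sign_off())
E
```

```text
[0.59040644 0.19424368 0.1362276 ] [ 0.36712949 -0.3991713  -0.82365572] 0.0014438411098792923 49.61095154285431
the job is handed in; nothing more can be done
None
```

I handed the job in at 12 s with the probe held still and upright in the guide hole over the green board, centred to about 0.5 mm, with the middle of the red band within about 1 mm of the bridge's top face by my measurements, and no sign of contact in the force readings.

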